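# Thread the flatted core rod into the die hub

## Robot

A 6-joint arm with a two-finger parallel gripper is mounted at the origin on a cart in front of the work surface, level with it; the furniture and walls round the work are solid. World frame = base frame: x ahead of the robot, y to its left, z up, the work surface at z = 0. Lengths are in m, angles in rad, forces in N, time in s.
With the tool pointing down it reaches from about 0.35 to 0.775 m from the base axis. Payload 5.5 kg.
Tool frame: the origin (TCP) lies on the centre line of the jaws, within the pads' length; the fingertips stand 22 mm ahead of it and the grasp point (between the pads) lies 3 mm ahead of it (ctrl.tcp_to_tips is the distance from the TCP to the fingertips, in m); z points along the fingers, y is the line along which they close (so a half turn about z gives the same grasp; the last joint's range is limited). The gripper opens to 85 mm and grips with 20 to 120 N. Pads are 22 mm wide; open, the fingers measure 114 mm over their backs; the gripper's body (76 mm by 85 mm) begins 54 mm behind the grasp point. The pads swing forward as they close: fully open they stand 13 mm farther back than shut.
Start: joints at [1.024, 0.313, 0.046, 1.304, 0, 1.431], TCP at [0.228, 0.528, 0.253] pointing down, gripper open.
Joint ranges: [-2.76, 2.76], [-0.86, 1.69], [-1.03, 1.26], [-2.2, 2.34], [-1.47, 1.5], [-3.14, 3.14]. Speed limits (rad/s): [2.57, 2.57, 3.14, 3.14, 3.14, 3.14].

## Interface

Orientations are given as [roll, pitch, yaw] about the fixed x, y, z axes, in that order (R = Rz(yaw) Ry(pitch) Rx(roll)).
In Python, from workcell import ctrl gives the robot as it stands.
- The arm moves only by the shell command python3 inch.py 'ROWS' [OPENING] [FORCE]. ROWS is a JSON list of rows, 1 to 20 of them, each an object with the fields xyz (a list: dx, dy, dz in shares of the most that a row can go, 1 being 50 mm), rotvec (a list: a rotation vector rx, ry, rz in units of 0.2 rad); a field left out counts as zero; each row shifts and turns the commanded pose from where the row before left it, along the tool's axes as they then stand; what a row does not reach is not made up. A row lasts 1/10 s, in which the tool goes at most 0.05 m and 0.15 rad, less where a joint would pass 70% of its speed; a pose out of reach is approached as far as the arm can. OPENING is the finger opening in m, set as the command begins (- or left out keeps the last). The fingers move at their own pace and stop on an object; FORCE is the grip in N (left out, the last holds). Time passes only in rows, so rows that do not move let the fingers close. It prints the time, the measured TCP pose, the force, the opening and the grip force at its end. Input that does not fit is refused with a message, and nothing moves.
- ctrl.get_state(): the state, without advancing time (a new reading comes with each control period).
- ctrl.capture(name): name is "scene" or "top"; returns the picture (384x512x3 uint8, blue, green, red); there is no depth.
- ctrl.camera_params(name): a dict with "fx", "fy", "cx", "cy" (pixels), "k1" (the pictures are not rectified: a ray, as slopes to the right and down, at radius r is drawn at 1 + k1 r^2 times it, then the intrinsics apply), "R" (3x3) and "t" (3): a world point X has camera coordinates R X + t. Camera axes: x right, y down, z forward; pixel columns grow to the right and rows downward; lengths in m; the calibration is good to about 2 mm. A picture is of the moment at which its call begins. camera_params takes no time and is no camera call.
- ctrl.hand_in(): hands the job in; it is judged then, once.
The state is a dict: "time_s": time; "joint_positions": joint angles; "qd": joint speeds; "tau": joint torques, N m; "tool_pos": TCP position; "tool_rot": TCP orientation; "wrist_force": force on the tool from outside, world axes, zero at the start; "moment": the same for the moment, N m; "finger_gap": finger opening in m; "finger_force": force on a finger pad.
Only numpy, scipy, OpenCV 4.12 (cv2) and the standard library are available. Lean on these libraries where they do the work, as an engineer would, in place of code of your own. Each camera call takes 0.05 s, during which the arm holds its last target. There are 200 camera calls.

## Task

Take the core rod out of its storage bracket, set it down in the round rest and let go of it so that you can take its square head by the other pair of faces, then turn it until the flat of its shank matches the D-shaped hole of the die hub and thread it through until the head is fully down on the hub. Lower it in, do not let it drop, and leave the jar and the brush where they are.

Things in the scene. Friction and masses are not known exactly. Their poses are not given: they have to be found in the camera images.
- core_rod: Loose steel rod, about 0.5 kg, in the bracket at the start. Square head 38 x 38 mm, 40 mm tall; below it a D-shaped shank 70 mm long: 30 mm round with one flat along it, 9 mm from the axis; the last 12 mm taper to 70 %. Origin: on the axis at the shoulder (head's underside); z up to the head, +x to the flat, head faces square to x and y. A dark mark on the head shows the flat's side.
- bracket: Grey painted storage bracket, fixed. Cheeks at its +x and -x sides, 46 mm apart, 10 mm thick, 60 mm wide, up to 137 mm; between them a plate with a round 36 mm hole, top 85 mm above the bench. The rod hangs in it, head between the cheeks, flat to bracket +x, so fingers reach only the head's +y and -y faces. Origin: centre of the underside, z up.
- bracket_seat (a point): Centre of the mouth of the bracket's hole, 85 mm above the bench; axes as the bracket's. At the start the rod's shoulder is here, its x along this x within 0.05 rad.
- rest: Round aluminium rest, fixed: a tube 58 mm outside, 36 mm bore, 85 mm tall on a flange of 84 mm. It takes the rod at any turn, the head resting on the rim; 3 mm chamfer at the mouth; free all round above the rim. Origin: centre of the underside; z up.
- rest_seat (a point): Centre of the rest's mouth, 85 mm above the bench.
- hub: Bare steel die hub, fixed. Plate 25 mm thick, 60 mm along x, top 85 mm above the bench, with a D-shaped through hole, open below. Cheeks at its +y and -y sides, 50 mm apart, 10 mm thick, 60 mm long, rise to 143 mm, which is 18 mm above the seated head's top, so fingers reach only the head's +x and -x faces there. Foot plate 90 x 70 mm. Origin: centre of the underside; z up.
- hub_seat (a point): Centre of the mouth of the hub's hole on the plate's top, 85 mm above the bench. Hole: 33 mm round with a flat 10.5 mm from the axis on the +x side: 1.5 mm clearance all round the rod; 3 mm chamfer at the mouth. Axes as the hub's: the seated rod has its origin here and its +x along this +x.
- glaze_jar: Bystander: white plastic jar with a screw cap, 57 mm diameter, 74 mm tall, loose. Origin: centre of the underside.
- dust_brush: Bystander: flat brush with a wooden handle, 191 x 30 x 13 mm, lying loose on the bench along its own x. Origin: centre of the underside.

How it is judged:
On the way:
1. the core rod stands in the round rest, head down on the rim, and is let go (horizontal distance between core_rod and rest_seat below 0.008 m and z of core_rod in the frame of rest_seat below 0.004 m and angle between core_rod's own z axis and vertical below 0.1 rad and contact force between core_rod and the fingers below 0.1 N), for 0.2 s.
At the end, for the whole second after the job is handed in: The core rod is threaded through the hub's D-hole, shoulder within 3 mm of the hub's face and axis within 3 mm of the hole's, upright within 0.05 rad, flats matching within 0.25 rad, at rest and released (horizontal distance between core_rod and hub_seat below 0.003 m and z of core_rod in the frame of hub_seat between -0.003 and 0.003 m and angle between core_rod's own z axis and vertical below 0.05 rad and angle between the x axis of core_rod and the x axis of hub_seat, either way round below 0.25 rad and linear speed of core_rod below 0.02 m/s and contact force between core_rod and the fingers below 0.1 N); the robot touches nothing.
It fails at once if the rod is let drop into the hub (faster than 0.4 m/s in the hole) (horizontal distance between core_rod and hub_seat below 0.006 m and z of core_rod in the frame of hub_seat below 0.07 m and linear speed of core_rod above 0.4 m/s).
It fails at once if the jar is moved more than 20 mm (distance of glaze_jar from where it was at the start of the episode above 0.02 m).
It fails at once if the brush is moved more than 20 mm (distance of dust_brush from where it was at the start of the episode above 0.02 m).
It also fails if it takes over 70 s, if anything falls off the work surface, if the arm or the gripper's body presses on something with over 40 N, if the wrist force passes 120 N, or if a joint passes its speed limit or range.

## Working session

There is one attempt and no reset: what is moved stays moved. The work goes in short steps, Python scripts to look and compute and a shell command to move; the robot and the scene stay as the last step left them, time stands still between calls to the robot, and variables do not carry over. Pictures are saved under pics/ and viewed, at most 10 in all, crops included, and the job is handed in when it is done.

```bash
ls; mkdir -p pics
python3 - <<'E'
from workcell import ctrl
import cv2
for n in("scene","top"):
    cv2.imwrite(f"pics/{n}0.png",ctrl.capture(n)); p=ctrl.camera_params(n); print(n,p)
print(ctrl.get_state(),ctrl.tcp_to_tips)
E
```

```text
inch.py
pics
workcell.py
scene {'fx': 447.8684233516827, 'fy': 447.8684233516827, 'cx': 251.28543543113176, 'cy': 193.2177199295557, 'k1': -0.1084763594943608, 'R': array([[ 0.69144074, -0.72217981, -0.01913211],
       [-0.44587882, -0.40576381, -0.79783946],
       [ 0.56842043,  0.56018931, -0.60256631]]), 't': array([-0.30177834,  0.33209482,  0.81120241])}
top {'fx': 381.97429989871443, 'fy': 381.97429989871443, 'cx': 252.7309635092362, 'cy': 194.77794927696672, 'k1': -0.07154206886582948, 'R': array([[-3.20351172e-03, -9.99875070e-01,  1.54784637e-02],
       [-9.86979579e-01,  6.72263462e-04, -1.60844204e-01],
       [ 1.60813704e-01, -1.57921939e-02, -9.86858429e-01]]), 't': array([0.09952662, 0.5416349 , 0.85861299])}
{'time_s': 0.1, 'joint_positions': array([ 1.02435749e+00,  3.13924033e-01,  4.51189092e-02,  1.30359032e+00,
       -2.44202766e-05,  1.43124379e+00]), 'qd': array([ 0.00086844, -0.00230298,  0.00240023, -0.00123813,  0.00050516,
       -0.00028579]), 'tau': array([ 2.55257524e-03, -4.81722879e+01,  2.99245745e+01,  1.27421587e-02,
       -1.66293480e-04,  2.00344743e-05]), 'tool_pos': array([0.22733533, 0.52771128, 0.25250949]), 'tool_rot': array([-3.14000568e+00, -1.98254849e-04,  2.73470622e+00]), 'wrist_force': array([ 0.0773243 , -0.53789796,  0.60011686]), 'moment': array([ 0.03215063,  0.00048893, -0.00665453]), 'finger_force': 0.0, 'finger_gap': 0.08534690258526698} 0.022
```

View pics/scene0.png

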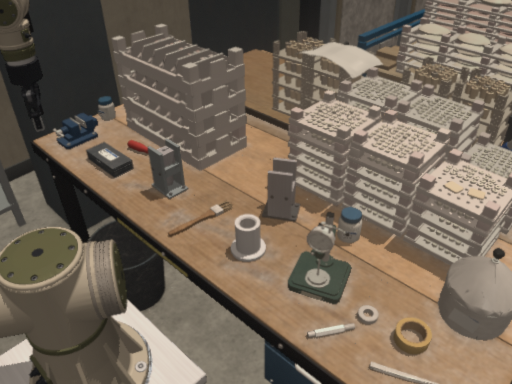

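View pics/top0.png

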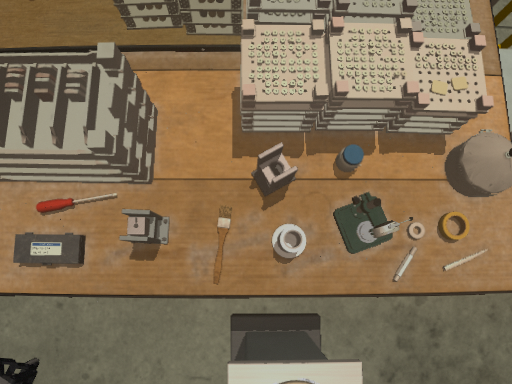

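The overview shows the bracket or hub at top (145,228), the second fixture at (273,170), the rest at (290,241) and the brush at (222,245). I'll enlarge these.

Run:
```python
import cv2,numpy as np
t=cv2.imread("pics/top0.png");s=cv2.imread("pics/scene0.png")
def c(im,x,y,w,h,k):return cv2.resize(im[y:y+h,x:x+w],None,fx=k,fy=k,interpolation=cv2.INTER_CUBIC)
a=np.hstack([c(t,115,200,66,50,6),c(t,240,138,66,50,6)])
b=np.hstack([c(s,140,135,66,50,6),c(s,250,150,66,75,6)[:300] if 0 else c(s,255,152,66,50,6)])
cv2.imwrite("pics/m1.png",np.vstack([a,b]))
```

```text
(no output)
```

View pics/m1.png

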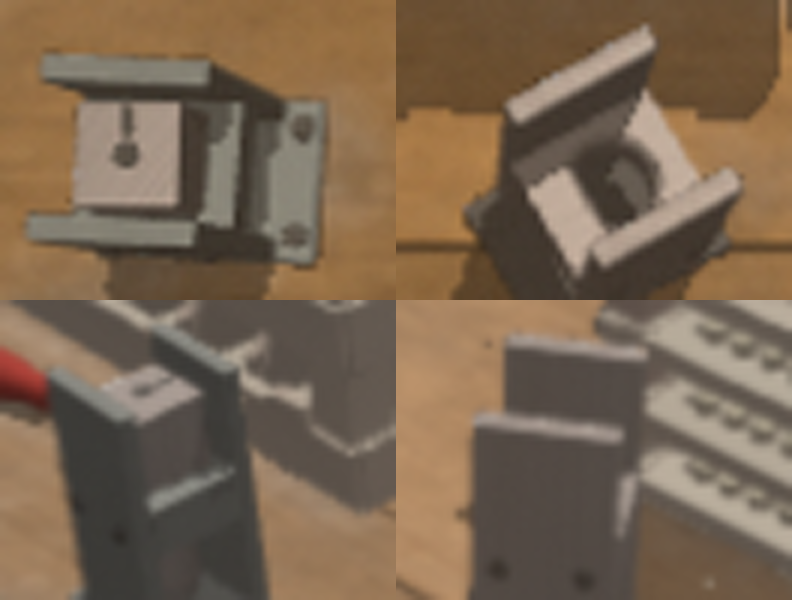

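The rod is in the left fixture, which is therefore the bracket. Its mark points up in the image, towards world +x. The right fixture is the hub, and the flat looks like it's on the lower left. I'll zoom in on the hub and rest.

Run:
```python
import cv2,numpy as np
t=cv2.imread("pics/top0.png")
def c(im,x,y,w,h,k):return cv2.resize(im[y:y+h,x:x+w],None,fx=k,fy=k,interpolation=cv2.INTER_CUBIC)
h=c(t,250,140,50,60,10);h=np.clip(h.astype(float)*1.6,0,255).astype('uint8')
r=c(t,268,220,30*3//2,60,6)
r=np.vstack([r,r*0])[:600]
cv2.imwrite("pics/m2.png",np.hstack([h,r[:, :270]]))
```

```text
(no output)
```

View pics/m2.png

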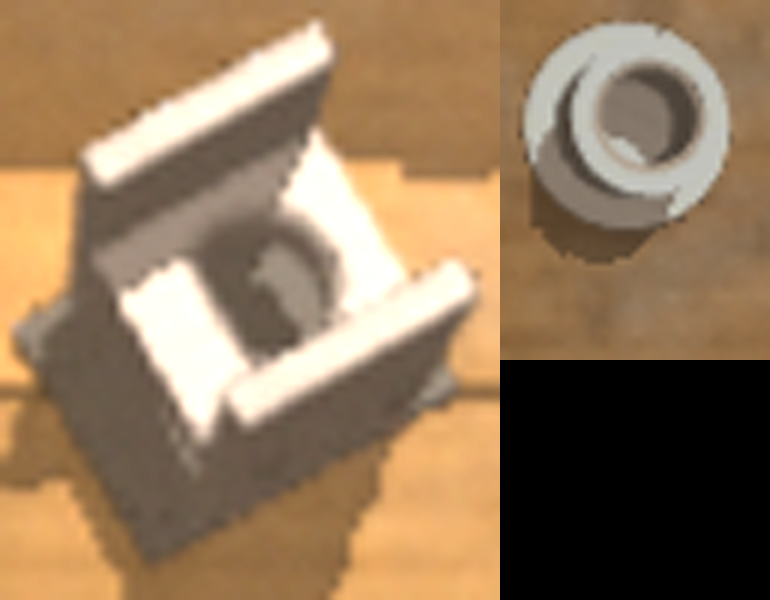

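In m2 the hole's straight edge runs (195,265)–(245,355), so hub +x points down-left, a yaw of about 118°. The rest's rim is centred near (643,120). I'll fit poses from the corners I read and overlay the models on both views to check.

```bash
cat > h.py <<'E'
import numpy as np,cv2
from scipy.optimize import least_squares
from workcell import ctrl
P={n:ctrl.camera_params(n) for n in("scene","top")}
def proj(n,X):
    p=P[n];c=np.atleast_2d(X)@p["R"].T+p["t"];s=c[:,:2]/c[:,2:];s=s*(1+p["k1"]*(s**2).sum(1,keepdims=True))
    return s*[p["fx"],p["fy"]]+[p["cx"],p["cy"]]
def pose(v,L):
    L=np.atleast_2d(np.array(L,float));c,s=np.cos(v[2]),np.sin(v[2])
    return np.c_[v[0]+c*L[:,0]-s*L[:,1],v[1]+s*L[:,0]+c*L[:,1],L[:,2]]
def m(pts,o,k,mo=(0,0)): return (np.array(pts,float)-mo+.5)/k-.5+o
def fit(obs,v0):
    f=lambda v:np.concatenate([(proj(n,pose(v,L))-px).ravel() for n,L,px in obs])
    r=least_squares(f,v0,loss="soft_l1");return r.x,r.fun
def ray(n,px,z):
    r=least_squares(lambda a:(proj(n,[a[0],a[1],z])-px).ravel(),[.45,.1]);return r.x
E
cat > fit.py <<'E'
from h import *
np.set_printoptions(precision=4,suppress=True)
z=.143
hub=[("top",[[.03,-.035,z],[.03,-.025,z],[-.03,-.035,z],[-.03,-.025,z],[.03,.025,z],[.03,.035,z],[-.03,.025,z],[-.03,.035,z]],
 m([(84,155),(105,186),(318,22),(333,60),(225,387),(243,422),(458,260),(478,295)],(250,140),10)),
 ("scene",[[.03,.035,z],[-.03,.035,z],[.03,-.035,z],[-.03,-.035,z]],m([(478,427),(622,440),(507,337),(650,347)],(255,152),6,(396,300)))]
H=[fit(hub[:1],[.55,.05,2.06]),fit(hub[1:],[.55,.05,2.06]),fit(hub,[.55,.05,2.06])]
z=.137
br=[("top",[[.033,.03,z],[.023,.03,z],[.033,-.03,z],[.023,-.03,z],[-.023,.03,z],[-.033,.03,z],[-.023,-.03,z],[-.033,-.03,z]],
 m([(43,57),(42,80),(210,62),(208,88),(30,213),(28,238),(195,222),(194,246)],(115,200),6)),
 ("scene",[[-.033,.03,z],[-.033,-.03,z],[.023,-.03,z]],m([(50,372),(118,420),(235,374)],(140,135),6,(0,300)))]
B=[fit(br[:1],[.4,.35,0]),fit(br[1:],[.4,.35,0]),fit(br,[.4,.35,0])]
hd=[("top",[[.019,.019,.125],[.019,-.019,.125],[-.019,-.019,.125],[-.019,.019,.125]],m([(80,100),(182,100),(180,208),(74,205)],(115,200),6))]
R=[fit(hd,[.4,.35,0])]
for n,q in(("hub",H),("br",B),("rod",R)):
    for x in q: print(n,x[0],np.abs(x[1]).max())
r=ray("top",m([(643,120)],(268,220),6,(500,0)),.085);print("rest",r)
a=np.linspace(0,6.283,60)
circ=lambda rr,zz:[[rr*np.cos(t),rr*np.sin(t),zz] for t in a]
rect=lambda x0,x1,y0,y1,zz:[[x0,y0,zz],[x1,y0,zz],[x1,y1,zz],[x0,y1,zz],[x0,y0,zz]]
dh=[[.0165*np.cos(t),.0165*np.sin(t),.085] for t in np.linspace(.882,6.283-.882,50)];dh.append(dh[0])
W=[]
rv=[*r,0]
items=[(H[0][0],[rect(-.03,.03,.025,.035,.143),rect(-.03,.03,-.035,-.025,.143),dh]),
 (B[0][0],[rect(.023,.033,-.03,.03,.137),rect(-.033,-.023,-.03,.03,.137)]),
 (R[0][0],[rect(-.019,.019,-.019,.019,.125)]),(rv,[circ(.029,.085),circ(.021,.085),circ(.042,.006)])]
rows=[]
for n in("top","scene"):
    im=cv2.imread(f"pics/{n}0.png");k=6;row=[]
    for v in(items[0][0],items[1][0],rv):
        o=np.round(proj(n,[v[0],v[1],.09])[0]).astype(int)-[22,24]
        c=cv2.resize(im[o[1]:o[1]+48,o[0]:o[0]+44],None,fx=k,fy=k,interpolation=cv2.INTER_CUBIC)
        for vv,ls in items:
            for l in ls:
                q=((proj(n,pose(vv,l))-o+.5)*k-.5)
                cv2.polylines(c,[np.round(q).astype(int)],False,(0,255,0),1)
        row.append(c)
    rows.append(np.hstack(row))
cv2.imwrite("pics/ov.png",np.vstack(rows))
E
python3 fit.py
```

```text
hub [0.5966 0.0468 2.0853] 0.955812234892619
hub [0.5973 0.0445 2.1194] 0.6104836047555864
hub [0.597  0.0463 2.0926] 1.3287347556980649
br [ 0.4635  0.3477 -0.0449] 0.7454818951364075
br [ 0.4672  0.3464 -0.09  ] 0.8663798477722366
br [ 0.4639  0.3475 -0.045 ] 1.9092653563370732
rod [ 0.4635  0.3474 -0.0047] 0.43661782053490583
rest [0.4344 0.0138]
```

View pics/ov.png

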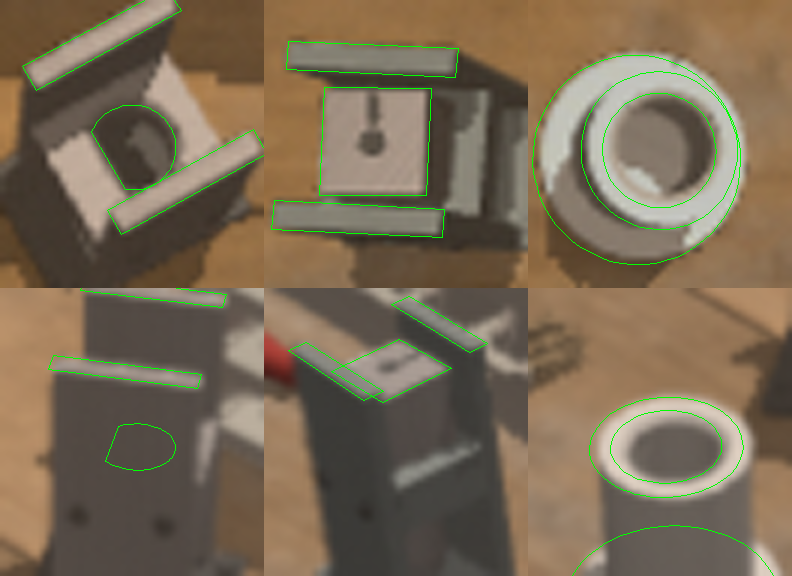

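The overlays match well; the rest needs about a 1 mm shift. I'm writing a helper to compute tool-axis moves: rotation first, then translation in the rotated frame.

```bash
cat > go.py <<'E'
import sys,numpy as np
from scipy.spatial.transform import Rotation as Ro
from workcell import ctrl
x,y,z,th=map(float,sys.argv[1:5])   # target TCP, angle of tool y
s=ctrl.get_state();R=Ro.from_euler("xyz",s["tool_rot"])
T=Ro.from_euler("xyz",[np.pi,0,th+np.pi/2])
rv=(R.inv()*T).as_rotvec();d=np.array([x,y,z])-s["tool_pos"]
print("rot",rv.round(4),"then",T.inv().apply(d).round(4),"| in present frame",R.inv().apply(d).round(4),"t",s["time_s"],"q",s["joint_positions"].round(2),"F",s["wrist_force"].round(1))
E
python3 go.py .4635 .3475 .2525 1.55
```

```text
rot [-0.0015 -0.0005 -0.3861] then [-0.2399 -0.1753  0.    ] | in present frame [-2.882e-01 -7.200e-02  1.000e-04] t 0.1 q [ 1.02  0.31  0.05  1.3  -0.    1.43] F [ 0.1 -0.5  0.6]
```

Careful with the scale: shifts go in shares of 50 mm and turns go in units of 0.2 rad. That gives: -0.04 m is -0.8, -0.03 m is -0.6, -0.13 rad is -0.65.

```bash
python3 inch.py '[{"rotvec":[0, 0, -0.65]}, {"rotvec":[0, 0, -0.65]}, {"rotvec":[0, 0, -0.63]}, {"xyz":[-0.8, -0.58, 0]}, {"xyz":[-0.8, -0.58, 0]}, {"xyz":[-0.8, -0.58, 0]}, {"xyz":[-0.8, -0.58, 0]}, {"xyz":[-0.8, -0.58, 0]}, {"xyz":[-0.8, -0.6, 0]}, {}, {}]' 0.07
python3 go.py .4635 .3475 .112 1.55; python3 -c "
from workcell import ctrl;import cv2
a=ctrl.capture('top');b=ctrl.capture('scene')
cv2.imwrite('pics/a.png',cv2.resize(a[170:270,90:220],None,fx=5,fy=5))"
```

```text
time_s: 1.2
tool_pos: [0.4645, 0.347, 0.2526]
tool_rot: [-3.141, -0.001, 3.118]
wrist_force: [-0.9, 0.4, 1.1]
finger_gap: 0.0702
finger_force: 0.0
rot [-0.0004 -0.0015 -0.0031] then [0.001  0.0005 0.1406] | in present frame [0.0008 0.0006 0.1406] t 1.2 q [0.5  0.32 0.06 1.31 0.   0.53] F [-0.9  0.4  1.1]
```

View pics/a.png

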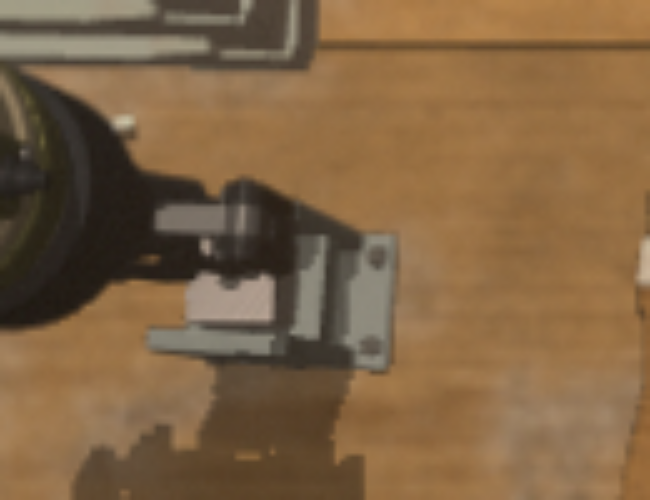

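The picture shows the open fingers above the head, offset by the expected parallax, and clear of the cheeks. I'll descend and grip.

In the tool's units: 0.001 m is 0.02, 0.03 m is 0.6.

```bash
python3 inch.py '[{"xyz":[0.02, 0, 0.4]}, {"xyz":[0, 0, 0.6]}, {"xyz":[0, 0, 0.6]}, {"xyz":[0, 0, 0.6]}, {"xyz":[0, 0, 0.4]}, {"xyz":[0, 0, 0.2]}, {}, {}]' && python3 go.py .4635 .3475 .112 1.55 && python3 inch.py '[{}, {}, {}, {}, {}, {}]' 0.02 60
```

```text
time_s: 2.1
tool_pos: [0.4627, 0.3491, 0.1142]
tool_rot: [3.141, 0.001, 3.122]
wrist_force: [-0.3, 0.4, -0.0]
finger_gap: 0.0701
finger_force: 0.0
rot [0.0007 0.0009 0.0014] then [-0.0008 -0.0016  0.0022] | in present frame [-0.0008 -0.0016  0.0022] t 2.1 q [ 0.51  0.4  -0.18  0.99  0.    0.53] F [-0.3  0.4 -0. ]
time_s: 2.7
tool_pos: [0.4637, 0.3488, 0.1148]
tool_rot: [3.14, 0.002, 3.121]
wrist_force: [-1.4, 1.4, 5.0]
finger_gap: 0.0375
finger_force: 60.3
```

In the tool's units: -0.02 m is -0.4, -0.015 m is -0.3.

```bash
python3 inch.py '[{"xyz":[0, 0, -0.2]}, {"xyz":[0, 0, -0.4]}, {"xyz":[0, 0, -0.4]}, {"xyz":[0, 0, -0.4]}, {"xyz":[0, 0, -0.4]}, {"xyz":[0, 0, -0.4]}, {"xyz":[0, 0, -0.4]}, {"xyz":[0, 0, -0.3]}, {}, {}]' - 80; python3 go.py .435 .0125 .255 3.658
```

```text
time_s: 3.7
tool_pos: [0.4625, 0.3478, 0.2574]
tool_rot: [-3.141, -0.001, 3.121]
wrist_force: [-0.2, -0.4, -7.2]
finger_gap: 0.0366
finger_force: 82.4
rot [ 9.0000e-04 -1.7000e-03 -2.1082e+00] then [0.278  0.1894 0.0024] | in present frame [ 0.0204 -0.3358  0.0028] t 3.7 q [ 0.51  0.32  0.07  1.32 -0.    0.53] F [-0.2 -0.4 -7.2]
```

```bash
python3 inch.py '[{"xyz":[0.04, -0.672, 0]}, {"xyz":[0.04, -0.672, 0]}, {"xyz":[0.04, -0.672, 0]}, {"xyz":[0.04, -0.672, 0]}, {"xyz":[0.04, -0.672, 0]}, {"xyz":[0.04, -0.672, 0]}, {"xyz":[0.04, -0.672, 0]}, {"xyz":[0.04, -0.672, 0]}, {"xyz":[0.04, -0.672, 0]}, {"xyz":[0.04, -0.672, 0]}, {}]'
python3 inch.py '[{"rotvec":[0, 0, -0.7]}, {"rotvec":[0, 0, -0.7]}, {"rotvec":[0, 0, -0.7]}, {"rotvec":[0, 0, -0.7]}, {"rotvec":[0, 0, -0.7]}, {"rotvec":[0, 0, -0.7]}, {"rotvec":[0, 0, -0.7]}, {"rotvec":[0, 0, -0.7]}, {"rotvec":[0, 0, -0.7]}, {"rotvec":[0, 0, -0.7]}, {"rotvec":[0, 0, -0.7]}, {"rotvec":[0, 0, -0.7]}, {"rotvec":[0, 0, -0.7]}, {"rotvec":[0, 0, -0.7]}, {"rotvec":[0, 0, -0.74]}, {}, {}]'
python3 go.py .435 .0125 .255 3.658
python3 - <<'E'
import sys;sys.path.insert(0,'.')
from h import *
rows=[]
a=[]
for n in("top","scene"):
    im=ctrl.capture(n);s=ctrl.get_state();p=s["tool_pos"]
    o=np.round(proj(n,[p[0],p[1],.15])[0]).astype(int)-[33,50]
    o=np.maximum(o,0)
    a.append(cv2.resize(im[o[1]:o[1]+95,o[0]:o[0]+66],None,fx=6,fy=6,interpolation=cv2.INTER_CUBIC));print(o)
cv2.imwrite("pics/b.png",np.hstack(a))
E
```

```text
time_s: 4.8
tool_pos: [0.4347, 0.0095, 0.2568]
tool_rot: [-3.14, -0.003, 3.116]
wrist_force: [-0.3, 1.0, -6.2]
finger_gap: 0.0368
finger_force: 83.9
time_s: 6.5
tool_pos: [0.4352, 0.0131, 0.2574]
tool_rot: [3.14, 0.001, -1.058]
wrist_force: [-0.1, 0.5, -6.4]
finger_gap: 0.0374
finger_force: 83.8
rot [ 0.0013  0.0013 -0.0031] then [0.0004 0.0005 0.0024] | in present frame [0.0004 0.0005 0.0024] t 6.5 q [-0.15  0.04 -0.27  1.25  0.   -2.24] F [-0.1  0.5 -6.4]
[262 188]
[212 149]
```

View pics/b.png

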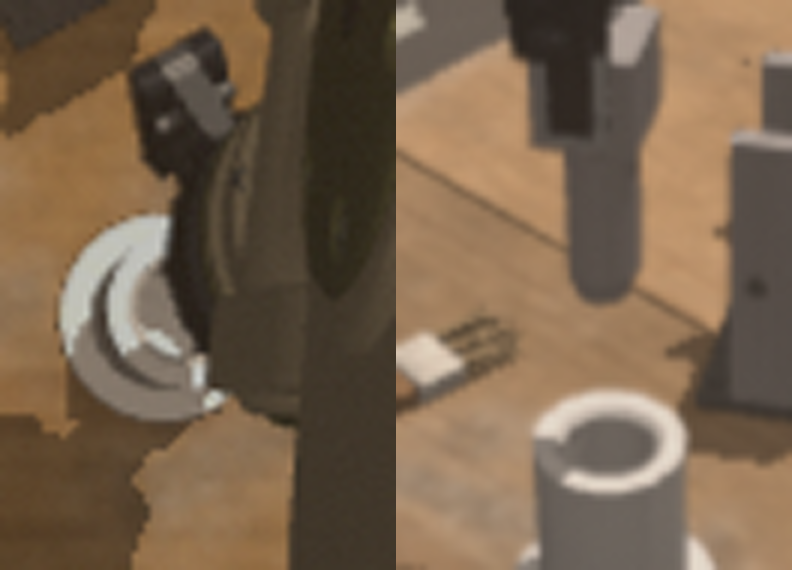

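Run:
```python
from h import *
o=np.array([212,149])
f=lambda X:((proj("scene",X)[0]-o+.5)*6-.5+[396,0]).round(1)
print("shank mid",f([.4352,.0131,.19]),"tip",f([.4352,.0131,.158]),"rim",f([.435,.0125,.085]),"rim0",f([.4344,.0138,.085]))
```

```text
shank mid [594.8 214.6] tip [597.3 286.3] rim [603.3 440.6] rim0 [599.8 439.8]
```

```bash
python3 - <<'E'
from h import *
a=m([(646,120)],(268,220),6,(500,0));b=m([(610,441)],(212,149),6,(396,0))
print(ray("top",a,.085),ray("scene",b,.085))
r=least_squares(lambda v:np.concatenate([(proj("top",[*v,.085])-a).ravel(),(proj("scene",[*v,.085])-b).ravel()]),[.43,.01]);print(r.x,r.fun)
E
python3 go.py .4355 .0118 .18 3.658
```

```text
[0.43440853 0.01267743] [0.43653281 0.01048574]
[0.43545933 0.01160437] [ 0.47435939 -0.4783123  -0.68425261  0.01035131]
rot [ 0.0007  0.0008 -0.0022] then [0.001  0.0006 0.0778] | in present frame [0.001  0.0005 0.0778] t 6.6 q [-0.16  0.04 -0.27  1.26  0.   -2.24] F [-0.1  0.1 -6.9]
```

```bash
python3 inch.py '[{"xyz":[0.02, 0.01, 0.4]}, {"xyz":[0, 0, 0.6]}, {"xyz":[0, 0, 0.3]}, {"xyz":[0, 0, 0.2]}, {"xyz":[0, 0, 0.2]}, {"xyz":[0, 0, 0.2]}, {}]';python3 go.py .4356 .0116 .1145 3.658
```

```text
time_s: 7.3
tool_pos: [0.4354, 0.0117, 0.1623]
tool_rot: [3.14, 0.001, -1.055]
wrist_force: [-0.6, 0.3, -5.3]
finger_gap: 0.037
finger_force: 83.7
rot [ 0.0012  0.0011 -0.0003] then [ 0.0002 -0.0002  0.0478] | in present frame [ 0.0002 -0.0002  0.0478] t 7.3 q [-0.16  0.1  -0.45  1.02  0.   -2.24] F [-0.6  0.3 -5.3]
```

No lateral contact; the rod is about 23 mm into the bore. I'll keep going.

```bash
python3 inch.py '[{"xyz":[0, 0, 0.2]}, {"xyz":[0, 0, 0.2]}, {"xyz":[0, 0, 0.2]}, {"xyz":[0, 0, 0.2]}, {"xyz":[0, 0, 0.08]}, {}, {}]';python3 go.py .4356 .0116 .1145 3.658; python3 inch.py '[{"xyz":[0, 0, 0.02]}, {"xyz":[0, 0, 0.02]}, {}]';python3 inch.py '[{"xyz":[0, 0, 0.02]}, {"xyz":[0, 0, 0.02]}, {}]'
```

```text
time_s: 8.0
tool_pos: [0.4361, 0.0115, 0.1194]
tool_rot: [-3.141, 0.0, -1.054]
wrist_force: [-0.6, 0.2, -5.8]
finger_gap: 0.0369
finger_force: 84.0
rot [-0.0001  0.     -0.    ] then [-0.0003  0.0004  0.0049] | in present frame [-0.0003  0.0004  0.0049] t 8.0 q [-0.16  0.14 -0.52  0.91  0.   -2.25] F [-0.6  0.2 -5.8]
time_s: 8.3
tool_pos: [0.436, 0.0115, 0.1174]
tool_rot: [-3.141, -0.0, -1.054]
wrist_force: [-0.5, -0.0, -6.1]
finger_gap: 0.0371
finger_force: 84.0
time_s: 8.6
tool_pos: [0.4358, 0.0116, 0.1151]
tool_rot: [3.141, 0.0, -1.054]
wrist_force: [0.0, -0.2, -6.3]
finger_gap: 0.0367
finger_force: 84.0
```

```bash
python3 inch.py '[{"xyz":[0, 0, 0.02]}, {}]';python3 inch.py '[{"xyz":[0, 0, 0.02]}, {}]'
```

```text
time_s: 8.8
tool_pos: [0.4359, 0.0115, 0.1149]
tool_rot: [-3.141, -0.0, -1.054]
wrist_force: [-3.6, -0.2, 1.8]
finger_gap: 0.0368
finger_force: 85.1
time_s: 9.0
tool_pos: [0.436, 0.0115, 0.1148]
tool_rot: [-3.141, -0.001, -1.054]
wrist_force: [-6.0, 0.0, 13.0]
finger_gap: 0.037
finger_force: 86.7
```

Seated on the rim. I'll release, lift clear, turn 90°, and look.

In the tool's units: -0.03 m is -0.6, -0.02 m is -0.4, 0.143 rad is 0.715.

```bash
python3 inch.py '[{}, {}, {}, {}, {}, {}]' 0.075; python3 inch.py '[{"xyz":[0, 0, -0.4]}, {"xyz":[0, 0, -0.6]}, {"xyz":[0, 0, -0.4]}, {"rotvec":[0, 0, 0.715]}, {"rotvec":[0, 0, 0.715]}, {"rotvec":[0, 0, 0.715]}, {"rotvec":[0, 0, 0.715]}, {"rotvec":[0, 0, 0.715]}, {"rotvec":[0, 0, 0.715]}, {"rotvec":[0, 0, 0.715]}, {"rotvec":[0, 0, 0.715]}, {"rotvec":[0, 0, 0.715]}, {"rotvec":[0, 0, 0.715]}, {"rotvec":[0, 0, 0.705]}, {}, {}]'
python3 go.py .436 .0116 .1145 2.087
python3 - <<'E'
from h import *
im=ctrl.capture("scene");s=ctrl.get_state();p=s["tool_pos"]
o=np.round(proj("scene",[.436,.0116,.12])[0]).astype(int)-[40,30]
print(o)
cv2.imwrite("pics/c.png",cv2.resize(im[o[1]:o[1]+60,o[0]:o[0]+80],None,fx=8,fy=8,interpolation=cv2.INTER_CUBIC))
E
```

```text
time_s: 9.6
tool_pos: [0.436, 0.0115, 0.1132]
tool_rot: [-3.142, 0.0, -1.054]
wrist_force: [-0.1, -0.9, 0.4]
finger_gap: 0.0753
finger_force: 0.0
time_s: 11.2
tool_pos: [0.4359, 0.0116, 0.1832]
tool_rot: [3.141, -0.0, -2.622]
wrist_force: [-0.1, -0.5, -0.0]
finger_gap: 0.0754
finger_force: 0.0
rot [ 0.0001 -0.      0.0034] then [-0.0001 -0.      0.0687] | in present frame [-0.0001 -0.      0.0687] t 11.2 q [-0.16  0.08 -0.42  1.07  0.   -0.68] F [-0.1 -0.5 -0. ]
[206 180]
```

View pics/c.png

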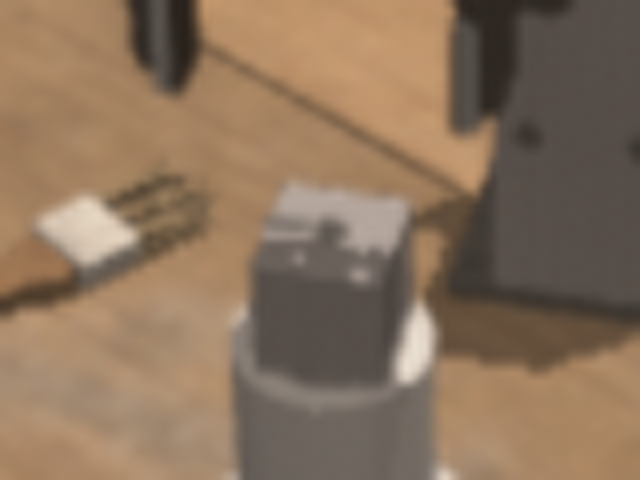

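The rod stands upright in the rest with its mark pointing left, which is hub +x. I'll regrip on the other faces.

In the tool's units: 0.025 m is 0.5, 0.02 m is 0.4, 0.003 rad is 0.015.

```bash
python3 inch.py '[{"xyz":[0, 0, 0.4], "rotvec":[0, 0, 0.015]}, {"xyz":[0, 0, 0.5]}, {"xyz":[0, 0, 0.3]}, {"xyz":[0, 0, 0.18]}, {}, {}]'; python3 inch.py '[{}, {}, {}, {}, {}, {}]' 0.02 80
python3 inch.py '[{"xyz":[0, 0, -0.2]}, {"xyz":[0, 0, -0.4]}, {"xyz":[0, 0, -0.4]}, {"xyz":[0, 0, -0.4]}, {"xyz":[0, 0, -0.4]}, {"xyz":[0, 0, -0.4]}, {"xyz":[0, 0, -0.4]}, {"xyz":[0, 0, -0.3]}, {}, {}]'; python3 go.py .597 .0463 .258 2.087
```

```text
time_s: 11.85
tool_pos: [0.4363, 0.0115, 0.1147]
tool_rot: [-3.141, 0.0, -2.628]
wrist_force: [-0.6, 0.1, 1.0]
finger_gap: 0.0753
finger_force: 0.0
time_s: 12.45
tool_pos: [0.4366, 0.0113, 0.1153]
tool_rot: [-3.14, 0.001, -2.628]
wrist_force: [-0.9, -1.4, 5.2]
finger_gap: 0.0372
finger_force: 79.6
time_s: 13.45
tool_pos: [0.4354, 0.0117, 0.2586]
tool_rot: [3.141, -0.001, -2.628]
wrist_force: [-0.2, -0.1, -6.5]
finger_gap: 0.0372
finger_force: 82.0
rot [ 0.0008 -0.0009 -0.003 ] then [-0.1577 -0.0496  0.0006] | in present frame [-0.1578 -0.0492  0.0005] t 13.45 q [-0.16  0.04 -0.27  1.26  0.   -0.67] F [-0.2 -0.1 -6.5]
```

```bash
python3 inch.py '[{"xyz":[-0.8, -0.24, 0], "rotvec":[0, 0, -0.015]}, {"xyz":[-0.8, -0.24, 0]}, {"xyz":[-0.8, -0.24, 0]}, {"xyz":[-0.76, -0.252, 0]}, {}, {}]'
python3 go.py .597 .0458 .258 2.087
python3 - <<'E'
from h import *
a=[]
im=ctrl.capture("scene");p=ctrl.get_state()["tool_pos"];print(p)
o=np.round(proj("scene",[p[0],p[1],.16])[0]).astype(int)-[35,40]
c=cv2.resize(im[o[1]:o[1]+80,o[0]:o[0]+70],None,fx=7,fy=7,interpolation=cv2.INTER_CUBIC)
c=np.clip(c.astype(float)*1.5,0,255).astype('uint8')
rect=lambda x0,x1,y0,y1,zz:[[x0,y0,zz],[x1,y0,zz],[x1,y1,zz],[x0,y1,zz],[x0,y0,zz]]
def dr(v,l): cv2.polylines(c,[np.round((proj("scene",pose(v,l))-o+.5)*7-.5).astype(int)],False,(0,255,0),1)
v=[.597,.0458,2.087]
dr(v,rect(-.03,.03,.025,.035,.143));dr(v,rect(-.03,.03,-.035,-.025,.143))
v=[p[0],p[1],2.087]; dr(v,[[0,0,.229],[0,0,.159]]); zs=.229
dr(v,[[.009,-.012,zs],[.009,-.012,zs-.058]]);dr(v,[[-.01155,-.00957,zs],[-.01155,-.00957,zs-.058]]);dr(v,[[.009,.012,zs],[.009,.012,zs-.058]])
cv2.imwrite("pics/d.png",c)
E
```

```text
time_s: 14.05
tool_pos: [0.5968, 0.0474, 0.2561]
tool_rot: [3.138, -0.005, -2.625]
wrist_force: [-0.6, 0.2, -6.1]
finger_gap: 0.0368
finger_force: 82.0
rot [ 0.0031 -0.0048  0.0005] then [ 0.0006 -0.0015 -0.0019] | in present frame [ 0.0006 -0.0015 -0.002 ] t 14.05 q [-0.05  0.36  0.13  1.34  0.   -0.57] F [-0.6  0.2 -6.1]
[0.59607821 0.04724305 0.25689297]
```

View pics/d.png

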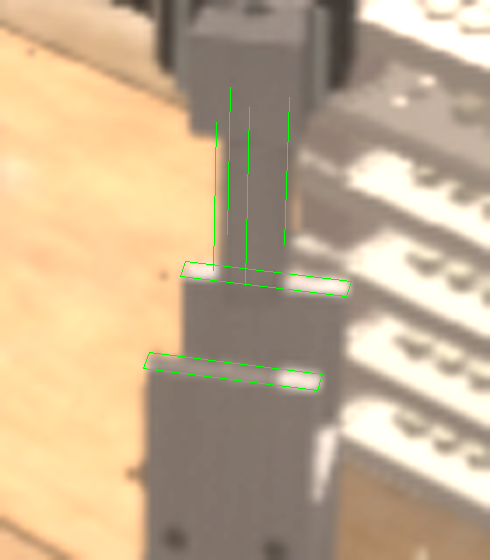

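Run:
```python
from h import *
im=ctrl.capture("scene");s=ctrl.get_state();p=s["tool_pos"];print(p,s["tool_rot"])
g=im.astype(int).sum(2)
zs=p[2]-.0288
print("pred axis/edges",[(z,proj("scene",[p[0],p[1],z]).round(1)) for z in(zs,zs-.03,zs-.058)])
a=np.linspace(.927,6.283-.927,80)
sh=np.array([[.015*np.cos(t),.015*np.sin(t)] for t in a])
for z in (zs-.02,zs-.03,zs-.04,zs-.05):
    q=proj("scene",pose([p[0],p[1],2.087],np.c_[sh,np.full(80,z)])); v=int(round(q[:,1].mean()))
    # silhouette at row v : vertical prism, use min/max u
    u0,u1=q[:,0].min(),q[:,0].max();c=int(q[:,0].mean())
    print(v,u0.round(1),u1.round(1),list(zip(range(c-9,c+11),g[v,c-9:c+11])))
hd=np.array([[x,y,z] for z in(zs,zs+.04) for x,y in((.019,.019),(-.019,.019),(-.019,-.019),(.019,-.019))])
q=proj("scene",pose([p[0],p[1],2.087],hd));print(q.round(1))
v=int(q[:4,1].max()-6);c=int(q[:,0].mean());print(v,list(zip(range(c-14,c+15),g[v,c-14:c+15])))
```

```text
[0.59586192 0.04714378 0.25776867] [ 3.13951745e+00 -3.13762782e-03 -2.62538717e+00]
pred axis/edges [(np.float64(0.2289686698747037), array([[282.2, 135. ]])), (np.float64(0.1989686698747037), array([[281.9, 146. ]])), (np.float64(0.17096866987470372), array([[281.7, 156.1]]))]
143 277.2 288.4 [(275, np.int64(435)), (276, np.int64(432)), (277, np.int64(402)), (278, np.int64(312)), (279, np.int64(241)), (280, np.int64(233)), (281, np.int64(235)), (282, np.int64(238)), (283, np.int64(239)), (284, np.int64(234)), (285, np.int64(235)), (286, np.int64(233)), (287, np.int64(228)), (288, np.int64(253)), (289, np.int64(308)), (290, np.int64(322)), (291, np.int64(317)), (292, np.int64(343)), (293, np.int64(357)), (294, np.int64(326))]
146 277.2 288.3 [(275, np.int64(430)), (276, np.int64(424)), (277, np.int64(388)), (278, np.int64(286)), (279, np.int64(236)), (280, np.int64(234)), (281, np.int64(235)), (282, np.int64(239)), (283, np.int64(239)), (284, np.int64(235)), (285, np.int64(233)), (286, np.int64(233)), (287, np.int64(230)), (288, np.int64(250)), (289, np.int64(286)), (290, np.int64(2
[... 1071 characters left out ...]
72.6 122.6]
 [289.3 124.4]
 [292.2 116.6]
 [276.  115. ]]
133 [(268, np.int64(349)), (269, np.int64(324)), (270, np.int64(320)), (271, np.int64(314)), (272, np.int64(297)), (273, np.int64(281)), (274, np.int64(239)), (275, np.int64(233)), (276, np.int64(233)), (277, np.int64(235)), (278, np.int64(236)), (279, np.int64(233)), (280, np.int64(231)), (281, np.int64(235)), (282, np.int64(234)), (283, np.int64(234)), (284, np.int64(234)), (285, np.int64(233)), (286, np.int64(232)), (287, np.int64(235)), (288, np.int64(232)), (289, np.int64(219)), (290, np.int64(198)), (291, np.int64(223)), (292, np.int64(240)), (293, np.int64(245)), (294, np.int64(272)), (295, np.int64(293)), (296, np.int64(302))]
```

```bash
python3 go.py .5967 .0463 .182 2.087; python3 inch.py '[{"xyz":[0, -0.02, 0.4]}, {"xyz":[0, 0, 0.5]}, {"xyz":[0, 0, 0.3]}, {}, {}]'; python3 go.py .5967 .0463 .182 2.087
```

```text
rot [ 0.0021 -0.0031 -0.    ] then [-0.0003 -0.0011  0.0758] | in present frame [-0.0006 -0.0013  0.0758] t 14.15 q [-0.06  0.36  0.12  1.34  0.   -0.57] F [-0.6 -0.1 -5.4]
time_s: 14.65
tool_pos: [0.597, 0.0461, 0.1999]
tool_rot: [3.141, -0.0, -2.626]
wrist_force: [0.3, -0.4, -6.2]
finger_gap: 0.0367
finger_force: 81.9
rot [ 0.0002 -0.0001 -0.0004] then [0.0001 0.0003 0.0179] | in present frame [0.0001 0.0003 0.0179] t 14.65 q [-0.06  0.38  0.01  1.2   0.   -0.57] F [ 0.3 -0.4 -6.2]
```

In the tool's units: 0.008 m is 0.16, 0.005 m is 0.1.

```bash
python3 inch.py '[{"xyz":[0, 0, 0.16]}, {"xyz":[0, 0, 0.1]}, {"xyz":[0, 0, 0.1]}, {"xyz":[0, 0, 0.08]}, {"xyz":[0, 0, 0.08]}, {}]'; python3 inch.py '[{"xyz":[0, 0, 0.06]}, {"xyz":[0, 0, 0.06]}, {}]';python3 inch.py '[{"xyz":[0, 0, 0.06]}, {"xyz":[0, 0, 0.06]}, {}]'
```

```text
time_s: 15.25
tool_pos: [0.5974, 0.0463, 0.1725]
tool_rot: [3.141, -0.001, -2.625]
wrist_force: [0.1, 0.2, -6.9]
finger_gap: 0.037
finger_force: 82.2
time_s: 15.55
tool_pos: [0.5976, 0.0463, 0.1668]
tool_rot: [3.141, -0.001, -2.625]
wrist_force: [0.1, 0.2, -6.3]
finger_gap: 0.037
finger_force: 82.2
time_s: 15.85
tool_pos: [0.5976, 0.0463, 0.1607]
tool_rot: [3.141, -0.001, -2.625]
wrist_force: [-0.3, -0.3, -7.2]
finger_gap: 0.0365
finger_force: 82.2
```

No contact force, and the full D section is now in the hole. I'll keep lowering.

In the tool's units: 0.005 m is 0.1.

```bash
python3 inch.py '[{"xyz":[0, 0, 0.1]}, {"xyz":[0, 0, 0.1]}, {"xyz":[0, 0, 0.1]}, {"xyz":[0, 0, 0.1]}, {}]'; python3 inch.py '[{"xyz":[0, 0, 0.12]}, {"xyz":[0, 0, 0.12]}, {"xyz":[0, 0, 0.12]}, {"xyz":[0, 0, 0.08]}, {}]';python3 inch.py '[{"xyz":[0, 0, 0.02]}, {"xyz":[0, 0, 0.02]}, {}]'
```

```text
time_s: 16.35
tool_pos: [0.5972, 0.0463, 0.1401]
tool_rot: [3.141, -0.001, -2.625]
wrist_force: [0.7, 0.1, -7.1]
finger_gap: 0.0369
finger_force: 82.1
time_s: 16.85
tool_pos: [0.5973, 0.0463, 0.1184]
tool_rot: [3.141, -0.001, -2.625]
wrist_force: [-1.0, 0.9, -6.9]
finger_gap: 0.0369
finger_force: 82.1
time_s: 17.15
tool_pos: [0.598, 0.0463, 0.1174]
tool_rot: [-3.141, 0.0, -2.625]
wrist_force: [0.0, -0.5, -5.4]
finger_gap: 0.0367
finger_force: 82.1
```

In the tool's units: 0.001 m is 0.02.

```bash
python3 inch.py '[{"xyz":[0, 0, 0.02]}, {}]';python3 inch.py '[{"xyz":[0, 0, 0.02]}, {}]';python3 inch.py '[{"xyz":[0, 0, 0.02]}, {}]'
```

```text
time_s: 17.35
tool_pos: [0.5979, 0.0463, 0.1163]
tool_rot: [3.142, 0.0, -2.625]
wrist_force: [-0.6, 0.4, -5.5]
finger_gap: 0.0368
finger_force: 82.1
time_s: 17.55
tool_pos: [0.598, 0.0463, 0.1156]
tool_rot: [-3.141, 0.001, -2.625]
wrist_force: [0.0, -0.2, -4.3]
finger_gap: 0.0366
finger_force: 82.5
time_s: 17.75
tool_pos: [0.598, 0.0463, 0.1155]
tool_rot: [-3.141, 0.001, -2.625]
wrist_force: [-2.9, 1.2, 3.9]
finger_gap: 0.0368
finger_force: 83.5
```

In the tool's units: 0.001 m is 0.02.

```bash
python3 inch.py '[{"xyz":[0, 0, 0.02]}, {}]'; python3 inch.py '[{}, {}, {}, {}, {}]' 0.065; python3 inch.py '[{"xyz":[0, 0, -0.2]}, {"xyz":[0, 0, -0.4]}, {"xyz":[0, 0, -0.6]}, {"xyz":[0, 0, -0.8]}, {"xyz":[0, 0, -0.6]}, {"xyz":[0, 0.8, 0]}, {"xyz":[0, 0.8, 0]}, {"xyz":[0, 0.8, 0]}, {"xyz":[0, 0.8, 0]}, {}, {}]'
python3 - <<'E'
from h import *
k=7;out=[]
for n in("top","scene"):
    im=ctrl.capture(n)
    o=np.round(proj(n,[.597,.046,.11])[0]).astype(int)-[28,35]
    c=cv2.resize(im[o[1]:o[1]+70,o[0]:o[0]+56],None,fx=k,fy=k,interpolation=cv2.INTER_CUBIC)
    l=[[.019,.019,.125],[-.019,.019,.125],[-.019,-.019,.125],[.019,-.019,.125],[.019,.019,.125]]
    cv2.polylines(c,[np.round((proj(n,pose([.597,.0463,2.087],l))-o+.5)*k-.5).astype(int)],False,(0,255,0),1)
    out.append(np.clip(c*1.4,0,255).astype('uint8'))
cv2.imwrite("pics/e.png",np.hstack(out))
E
```

```text
time_s: 17.95
tool_pos: [0.5981, 0.0463, 0.1154]
tool_rot: [-3.141, 0.002, -2.625]
wrist_force: [-4.6, 0.7, 10.1]
finger_gap: 0.0365
finger_force: 84.6
time_s: 18.45
tool_pos: [0.5979, 0.0463, 0.1131]
tool_rot: [3.142, 0.0, -2.625]
wrist_force: [1.0, 0.3, 0.6]
finger_gap: 0.0648
finger_force: 0.0
time_s: 19.55
tool_pos: [0.5187, 0.1862, 0.2442]
tool_rot: [-3.141, 0.001, -2.623]
wrist_force: [0.1, -0.3, -0.0]
finger_gap: 0.0651
finger_force: 0.0
```

View pics/e.png

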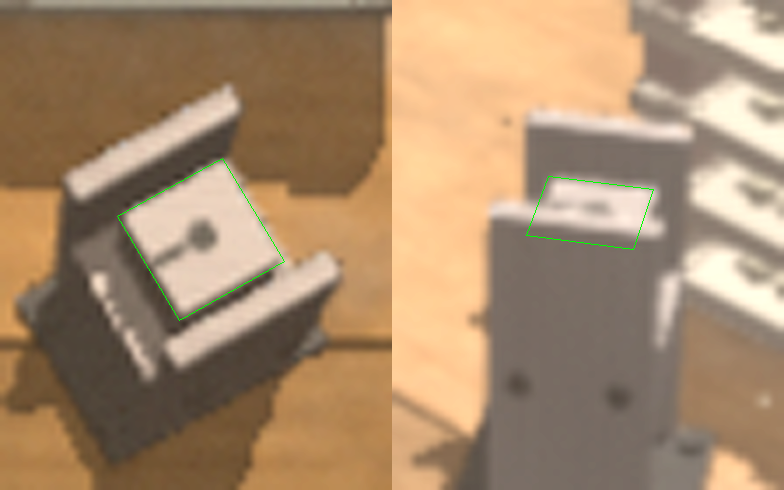

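The head is fully down. It matches the seated outline in both views, the mark points to hub +x, and the gripper is clear. Handing in.

```bash
python3 -c "
from workcell import ctrl;print(ctrl.hand_in())"
```

```text
the job is handed in; nothing more can be done
None
```

The rod was set down in the rest, regripped on its other faces, and lowered through the hub's D-hole until the head was down. It was released with the gripper clear, and the job was handed in at about 20 s. The hand-in gave no verdict; the final pictures show the head seated, and I didn't re-check the jar and brush.

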